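Knock the wedged spacer puck out of its storage tube

TASK

The last yellow spacer puck is wedged inside the blue-capped clear tube, which stands mouth down on the bench. Take the tube by its blue stub and rap its mouth squarely on the dark wooden knocking block until the puck drops onto the block, still holding the tube and never letting the puck fall from a height or onto the bench. Then leave the puck standing on the block, stand the tube on the bench again, mouth down, and leave the white-capped tube where it is.

Things in the scene. Friction and masses are not known exactly. Their poses are not given: they have to be found in the camera images.
- tube: Blue-capped clear round tube, 56 mm outer, 48 mm inner diameter, 100 mm long, mouth down, about 0.28 kg. On its closed upper end: blue cap (60 mm wide, 100 to 112 mm up), then a round blue grip stub (30 mm wide, 112 to 152 mm up). Origin: centre of the mouth; z runs up to the stub. Three sprung brass pads inside, 72 to 81 mm up, pinch the top 2.5 mm of the puck.
- puck: Solid round yellow spacer puck, 42 mm wide, 30 mm high, 0.08 kg, 3 mm of play all round in the tube. Origin: centre of its underside, z up. Wedged, it sits 45 mm above the tube's mouth; freed, at the mouth. Smooth carrying leaves it wedged; each sharp knock at 0.08 to 0.2 m/s jerks it down; about 3 mm down it drops. Faster moves that stop dead in the air can shake it loose too early.
- block: The knocking block: dark hardwood slab, 160 x 160 x 30 mm, fixed to the bench. Origin: centre of its underside, on the bench; its top is 30 mm above. x and y run along its sides.
- spare: The white-capped tube: same shape and size as the blue-capped one, but empty and with white cap and stub; not to be disturbed. Origin: centre of its mouth, z up.

How it is judged:
On the way, in this order (a step that is already met when the one before it is completed fails the run):
1. the tube is held at least 12 mm above the block with the puck still wedged in it (contact force between the fingers and tube above 1 N and horizontal distance between tube and block below 0.08 m and z of tube in the frame of block above 0.042 m and z of puck in the frame of tube above 0.036 m), for 0.1 s.
2. the mouth of the held tube meets the block's top (within 6 mm) (contact force between the fingers and tube above 1 N and horizontal distance between tube and block below 0.08 m and z of tube in the frame of block below 0.036 m), for 0.02 s.
3. the puck has dropped free onto the block while the tube is still held (contact force between the fingers and tube above 1 N and z of puck in the frame of tube below 0.02 m and z of puck in the frame of block between 0.024 and 0.036 m and linear speed of puck below 0.05 m/s), for 0.1 s.
At the end, for the whole second after the job is handed in: The puck stands upright (within 10 degrees) and still on top of the knocking block, its centre inside the block's edges; the blue-capped tube stands on the bench itself (mouth within 10 mm of bench height), mouth down, upright within 10 degrees, released and still (z of puck in the frame of block between 0.024 and 0.036 m and x of puck in the frame of block between -0.08 and 0.08 m and y of puck in the frame of block between -0.08 and 0.08 m and angle between each of puck, tube's own z axis and vertical below 0.17 rad and linear speed of each of puck, tube below 0.02 m/s and height (world z) of tube below 0.01 m); the robot touches nothing.
It fails at once if the puck comes loose while the tube's mouth is more than about 8 cm above the block's top (z of puck in the frame of block above 0.15 m and z of puck in the frame of tube below 0.036 m).
It fails at once if the puck drops onto the bench (height (world z) of puck below 0.02 m).
It fails at once if the white-capped tube is pushed more than 20 mm or tipped (distance of spare from where it was at the start of the episode above 0.02 m or angle between spare's own z axis and vertical above 0.26 rad).
It also fails if it takes over 48 s, if anything falls off the work surface, if the arm or the gripper's body presses on something with over 40 N, if the wrist force passes 120 N, or if a joint passes its speed limit or range.

ROBOT

A 6-joint arm with a two-finger parallel gripper is mounted at the origin on the work surface. World frame = base frame: x ahead of the robot, y to its left, z up, the work surface at z = 0. Lengths are in m, angles in rad, forces in N, time in s.
With the tool pointing down it reaches from about 0.375 to 0.9 m from the base axis. Payload 3.1 kg.
Tool frame: the origin (TCP) lies on the centre line of the jaws, within the pads' length; the fingertips stand 19 mm ahead of it and the grasp point (between the pads) is the TCP; y points along the fingers, x is the direction in which the jaws open and shut, and the axes are right-handed (so a half turn about y gives the same grasp; the last joint's range is limited). The gripper opens to 85 mm and grips with 20 to 120 N. Pads are 22 mm wide; open, the fingers measure 114 mm over their backs; the gripper's body (76 mm by 85 mm) begins 54 mm behind the grasp point. The pads swing forward as they close: fully open they stand 13 mm farther back than shut.
Start: joints at [1.165, 0.527, 1.433, -0, 1.181, -0.178], TCP at [0.141, 0.609, 0.25] pointing down, gripper open.
Joint ranges: [-3.08, 3.08], [-0.75, 2.2], [0.22, 2.44], [-1.43, 4.57], [0, 2.65], [-2.85, 2.85]. Speed limits (rad/s): [2.79, 2.79, 3.14, 3.14, 3.14, 3.14].

INTERFACE

Orientations are given as a unit quaternion [x, y, z, w].
In Python, from station import * gives the robot as it stands.
- The arm moves only by the tool step_arm, never from a script. Its argument "moves" is a list of rows, each a list of 7 numbers: the turn, a rotation vector about the tool's x, y, z in rad, then the shift along the tool's x, y, z in cm, then the closure, from -1 (fully open) to 1 (shut). A call has 1 to 12 rows; each row is the pose to reach, as a shift and turn from the pose measured when the call began, along the tool's axes at that moment; what a row does not reach only later rows make up. A row lasts 1/8 s, in which the tool goes at most 62.5 mm and 10.7 degrees, less where a joint would pass 70% of its speed; a pose out of reach is approached as far as the arm can. A call with a gripper value outside its range is refused whole. The fingers move at their own pace and stop on an object; "grip_force" is the grip in N (left out, the last holds). Time passes only in rows, so rows that repeat a pose let the fingers close. It gives the time, the measured TCP pose, the force and the opening at its end, in the units of the state.
- sense(): the state, without advancing time (a new reading comes with each control period).
- snapshot(name): name is "scene" or "top" or "wrist"; returns a dict with "frame" (384x512x3 uint8, red, green, blue), "z_map" (384x512 float32, m along the optical axis (not along the pixel's ray), 0 where there is no reading), "vfov" (degrees; the focal length in pixels is half the picture's height over the tangent of half this angle, whatever the lens; pixels are square), "cx", "cy" (the principal point, pixels), "xyz" and "orientation" of the camera in the world. Camera axes: x right, y down, z forward; pixel columns grow to the right and rows downward; lengths in m; the calibration is good to about 2 mm. The wrist camera is an equidistant fisheye: a pixel r from the principal point sees the ray r / f radians off the axis. A picture is of the moment at which its call begins.
- sign_off(): hands the job in, once; it reports no verdict.
The state is a dict: "t": time; "q": joint angles; "qd": joint speeds; "tau": joint torques, N m; "tcp_pos": TCP position; "tool_rot": TCP orientation; "force": force on the tool from outside, world axes, zero at the start; "ft_torque": the same for the moment, N m; "finger_gap": opening from 0.0 (shut) to 1.0 (fully open).
Only numpy, scipy, OpenCV 4.12 (cv2) and the standard library are available. Lean on these libraries where they do the work, as an engineer would, in place of code of your own. Each camera call takes 0.05 s, during which the arm holds its last target.

## Working session

There is one attempt and no reset: what is moved stays moved. The work goes in short steps, Python scripts to look and compute and a tool call to move; the robot and the scene stay as the last step left them, time stands still between calls to the robot, and variables do not carry over. Pictures are saved under pics/ and viewed, and the job is handed in when it is done.

Besides the shell and the picture viewer there is one more tool, called after "Call:" as a command line: name --pt "numbers of a row" for each row, then --argument value for the rest. step_arm: Moves the arm, as the interface text tells. Its arguments: {"type":"object","properties":{"moves":{"type":"array","items":{"type":"array","items":{"type":"number"}}},"grip_force":{"type":"number"}},"required":["moves"]}

```bash
mkdir -p pics; cat > h.py <<'E'
from station import *
import numpy as np, cv2
from scipy.spatial.transform import Rotation as R
def save(n,f):
    s=snapshot(n); cv2.imwrite('pics/'+f,s['frame'][:,:,::-1]); return s
def pts(s):
    h,w=s['z_map'].shape; f=h/2/np.tan(np.radians(s['vfov'])/2)
    v,u=np.mgrid[:h,:w]; z=s['z_map']
    P=np.stack([(u-s['cx'])/f*z,(v-s['cy'])/f*z,z],-1)
    return P@R.from_quat(s['orientation']).as_matrix().T+np.array(s['xyz'])
E
python3 - <<'E'
from h import *
st=sense(); print({k:np.round(v,3) for k,v in st.items()})
for n in('scene','top'):
    s=save(n,n+'0.png'); np.savez(''+n+'0.npz',**s)
    print(n,s['xyz'],s['orientation'],s['vfov'],s['cx'],s['cy'])
    W=pts(s); f=s['frame'].astype(int); r,g,b=f[...,0],f[...,1],f[...,2]
    m=(b>r+50)&(b>g+20)&(s['z_map']>0); print('blue',m.sum(),np.median(W[m],0),W[m].min(0),W[m].max(0))
    m=(r>b+60)&(g>b+60)&(s['z_map']>0); print('yel',m.sum(), np.median(W[m],0) if m.any() else 0)
E
```

```text
{'t': np.float64(0.0), 'q': array([ 1.164,  0.528,  1.434, -0.   ,  1.181, -0.179]), 'qd': array([-0.001,  0.001,  0.001, -0.   ,  0.001,  0.001]), 'tau': array([-0.0000e+00, -4.4235e+01, -1.7802e+01, -0.0000e+00,  9.0000e-03,
       -0.0000e+00]), 'tcp_pos': array([0.141, 0.608, 0.249]), 'tool_rot': array([ 0.554,  0.439, -0.441, -0.553]), 'force': array([ 1.036, -0.238, -0.559]), 'ft_torque': array([0.021, 0.013, 0.019]), 'finger_gap': np.float64(0.999)}
scene [1.01763647 0.24601923 0.60838524] [ 0.48672623  0.78907208 -0.31596272 -0.20156981] 56.30043121524537 256.09368447996917 186.51210925779563
blue 474 [0.47508766 0.06140616 0.11231069] [0.43928153 0.02644714 0.10151604] [0.49435575 0.08313479 0.15278486]
yel 0 0
top [0.389839   0.01579114 0.93220684] [ 0.7051634  -0.70413832  0.0602649  -0.05746259] 45.38869758889491 248.58174292598483 193.28507893511872
blue 791 [0.46280623 0.05296363 0.11323563] [0.43627521 0.02603813 0.10885855] [0.49211018 0.0816605  0.15765813]
yel 0 0
```

View pics/scene0.png

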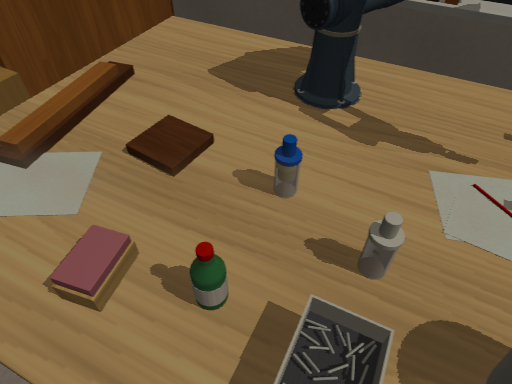

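View pics/top0.png

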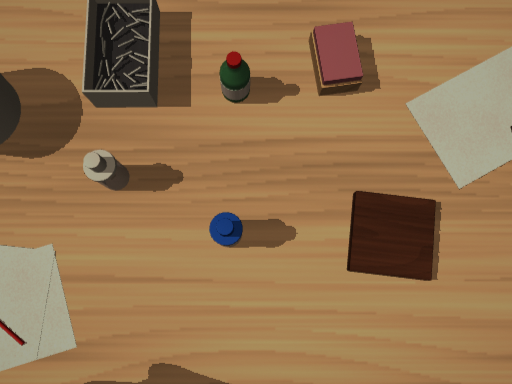

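```bash
python3 - <<'E'
from h import *
st=sense(); print(R.from_quat(st['tool_rot']).as_matrix().round(3))
s=dict(np.load('top0.npz')); W=pts(s); f=s['frame'].astype(int); r,g,b=f[...,0],f[...,1],f[...,2]
m=(b>r+50)&(b>g+20)&(s['z_map']>0)
for lo,hi in((.14,.17),(.1,.12)):
    k=m&(W[...,2]>lo)&(W[...,2]<hi); q=W[k]; print('blue',lo,k.sum(),q.mean(0),(q.min(0)+q.max(0))/2,np.ptp(q,axis=0))
k=(W[...,2]>.024)&(W[...,2]<.037)&(r<130)&(r>b); k=k.astype(np.uint8)
n,l,stt,c=cv2.connectedComponentsWithStats(k)
for i in range(1,n):
    if stt[i,4]>300:
        q=W[l==i]; rect=cv2.minAreaRect(q[:,:2].astype(np.float32)); print(stt[i],q.mean(0),rect)
k=((W[...,2]>.09)&(W[...,2]<.17)&(r>150)&(abs(r-b)<40)).astype(np.uint8)
n,l,stt,c=cv2.connectedComponentsWithStats(k)
for i in range(1,n):
    if stt[i,4]>100:
        q=W[l==i]; print('w',stt[i],(q.min(0)+q.max(0))/2,np.ptp(q,axis=0))
E
```

```text
[[ 0.226 -0.001 -0.974]
 [ 0.974 -0.002  0.226]
 [-0.002 -1.     0.   ]]
blue 0.14 235 [0.46428522 0.05408346 0.15226839] [0.46453908 0.05381944 0.14949664] [0.02746889 0.02904025 0.01632297]
blue 0.1 549 [0.46287059 0.05325399 0.11246883] [0.4641927  0.05384932 0.11285357] [0.05583497 0.05562237 0.00799005]
[ 349  191   87   90 6596] [ 0.45845042 -0.27034294  0.03046638] ((0.45981961488723755, -0.2711986303329468), (0.16097311675548553, 0.16020739078521729), 83.03858947753906)
w [ 83 150  29  31 465] [0.57978006 0.28994003 0.13228489] [0.05713134 0.05104268 0.04731399]
```

Call:
step_arm --pt "0 0 0 -2 0 -2 -1" --pt "0 0 0 -6 0 -6 -1" --pt "0 0 0 -10 0 -9.5 -1" --pt "0 0 0 -14 0 -13 -1" --pt "0 0 0 -18 0 -17 -1" --pt "0 0 0 -22.5 0 -21 -1" --pt "0 0 0 -27 0 -25.5 -1" --pt "0 0 0 -31.5 0 -30 -1" --pt "0 0 0 -36 0 -34 -1" --pt "0 0 0 -40.5 0 -38 -1" --pt "0 0 0 -44 0 -41.5 -1" --pt "0 0 0 -46.5 0 -43.5 -1" --grip_force 60

```text
t: 1.6
tcp_pos: [0.4609, 0.0548, 0.2501]
tool_rot: [0.555, 0.439, -0.44, -0.554]
force: [-0.3, 0.6, -0.5]
finger_gap: 1.002
```

```bash
cat > d.py <<'E'
from h import *
import sys
def delta(t):
    st=sense(); M=R.from_quat(st['tool_rot']).as_matrix()
    print('t',round(st['t'],2),'tcp',st['tcp_pos'].round(4),'gap',round(float(st['finger_gap']),3),'F',np.round(st['force'],1))
    print('tilt err rotvec tool', (M.T@np.cross(M[:,1],[0,0,-1])).round(4), 'cm', (M.T@(np.array(t)-st['tcp_pos'])*100).round(2))
if __name__=='__main__': delta([float(a) for a in sys.argv[1:]])
E
python3 d.py .4643 .0538 .135
```

```text
t 1.6 tcp [0.4609 0.0548 0.2501] gap 1.002 F [-0.3  0.6 -0.5]
tilt err rotvec tool [ 0.0003  0.     -0.002 ] cm [ 0.   11.51 -0.35]
```

Call:
step_arm --pt "0 0 0 0 2 -0.35 -1" --pt "0 0 0 0 5.5 -0.35 -1" --pt "0 0 0 0 8 -0.35 -1" --pt "0 0 0 0 10 -0.35 -1" --pt "0 0 0 0 11 -0.35 -1" --pt "0 0 0 0 11.4 -0.35 -1" --pt "0 0 0 0 11.4 -0.35 -1"

```text
t: 2.48
tcp_pos: [0.4645, 0.0538, 0.1363]
tool_rot: [0.555, 0.439, -0.44, -0.553]
force: [-0.1, -0.3, 0.4]
finger_gap: 0.999
```

```bash
python3 d.py .4643 .0538 .136; python3 -c "
from h import *
save('wrist','w1.png');s=save('scene','s1.png')
cv2.imwrite('pics/s1c.png',cv2.resize(s['frame'][90:230,200:380,::-1],None,fx=4,fy=4))"
```

```text
t 2.48 tcp [0.4645 0.0538 0.1363] gap 0.999 F [-0.1 -0.3  0.4]
tilt err rotvec tool [ 0.0007  0.     -0.0019] cm [-0.    0.03  0.02]
```

View pics/w1.png

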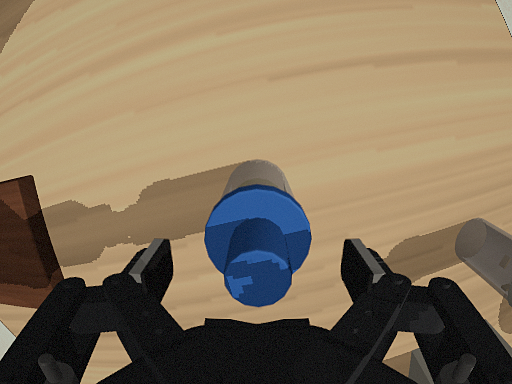

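View pics/s1c.png

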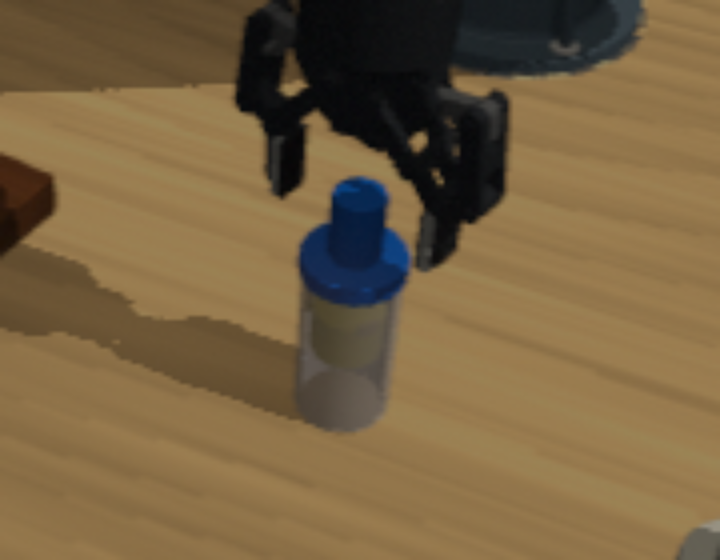

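Call:
step_arm --pt "0 0 0 0 0 0 -0.3" --pt "0 0 0 0 0 0 0" --pt "0 0 0 0 0 0 0.3" --pt "0 0 0 0 0 0 1" --pt "0 0 0 0 0 0 1" --pt "0 0 0 0 0 0 1" --pt "0 0 0 0 0 0 1" --pt "0 0 0 0 0 0 1" --grip_force 80

```text
t: 3.58
tcp_pos: [0.4649, 0.0539, 0.1371]
tool_rot: [0.555, 0.439, -0.439, -0.553]
force: [0.1, 1.2, 5.3]
finger_gap: 0.331
```

```bash
python3 d.py .4598 -.2712 .24; python3 -c "
from h import *
s=save('scene','s2.png')
cv2.imwrite('pics/s2c.png',cv2.resize(s['frame'][90:230,200:380,::-1],None,fx=4,fy=4))"
```

```text
t 3.58 tcp [0.4649 0.0539 0.1371] gap 0.331 F [0.1 1.2 5.3]
tilt err rotvec tool [ 0.0023 -0.     -0.0016] cm [-31.78 -10.23  -6.94]
```

View pics/s2c.png

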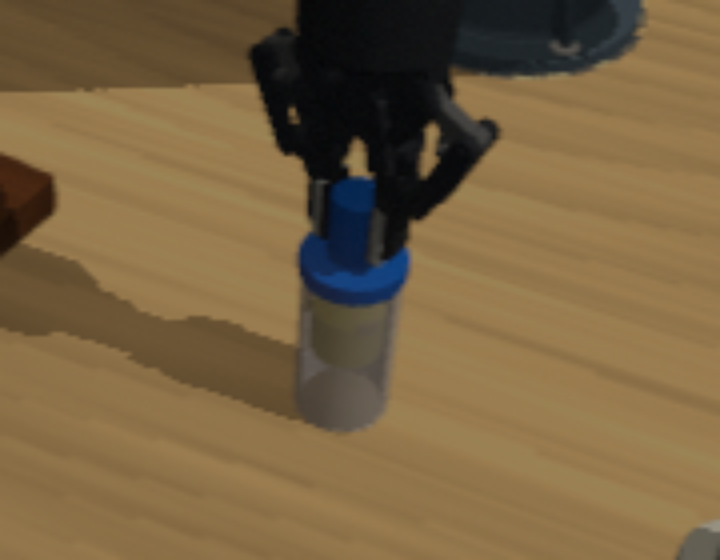

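Call:
step_arm --pt "0 0 0 0 -0.2 0 1" --pt "0 0 0 0 -0.6 0 1" --pt "0 0 0 0 -1.2 0 1" --pt "0 0 0 0 -2 0 1" --pt "0 0 0 0 -2.9 0 1" --pt "0 0 0 0 -3.8 0 1" --pt "0 0 0 0 -4.7 0 1" --pt "0 0 0 0 -5.4 0 1" --pt "0 0 0 0 -5.9 0 1" --pt "0 0 0 0 -6.2 0 1" --pt "0 0 0 0 -6.3 0 1"

```text
t: 5.0
tcp_pos: [0.4648, 0.054, 0.2001]
tool_rot: [0.555, 0.439, -0.439, -0.553]
force: [-0.3, 0.5, -3.8]
finger_gap: 0.333
```

```bash
python3 d.py .4598 -.2712 .20; python3 -c "
from h import *
s=save('scene','s3.png')
cv2.imwrite('pics/s3c.png',cv2.resize(s['frame'][60:230,200:380,::-1],None,fx=3,fy=3))"
```

```text
t 5.0 tcp [0.4648 0.054  0.2001] gap 0.333 F [-0.3  0.5 -3.8]
tilt err rotvec tool [ 0.0022 -0.     -0.0016] cm [-31.78   0.08  -6.93]
```

View pics/s3c.png

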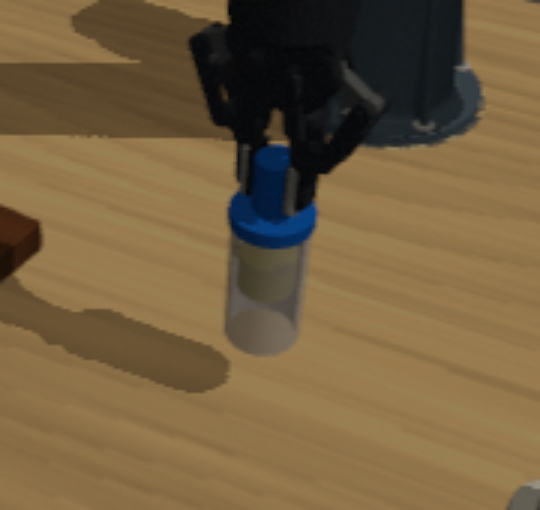

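Call:
step_arm --pt "0 0 0 -0.3 0 -0.07 1" --pt "0 0 0 -1 0 -0.22 1" --pt "0 0 0 -2.1 0 -0.46 1" --pt "0 0 0 -3.6 0 -0.78 1" --pt "0 0 0 -5.4 0 -1.18 1" --pt "0 0 0 -7.4 0 -1.61 1" --pt "0 0 0 -9.4 0 -2.05 1" --pt "0 0 0 -11.4 0 -2.49 1" --pt "0 0 0 -13.2 0 -2.88 1" --pt "0 0 0 -14.6 0 -3.18 1" --pt "0 0 0 -15.5 0 -3.38 1" --pt "0 0 0 -15.9 0 -3.47 1"

```text
t: 6.55
tcp_pos: [0.4622, -0.1093, 0.2004]
tool_rot: [0.555, 0.439, -0.439, -0.553]
force: [-0.2, 0.7, -2.7]
finger_gap: 0.326
```

Call:
step_arm --pt "0 0 0 -0.3 0 -0.07 1" --pt "0 0 0 -1 0 -0.22 1" --pt "0 0 0 -2.1 0 -0.46 1" --pt "0 0 0 -3.6 0 -0.78 1" --pt "0 0 0 -5.4 0 -1.18 1" --pt "0 0 0 -7.4 0 -1.61 1" --pt "0 0 0 -9.4 0 -2.05 1" --pt "0 0 0 -11.4 0 -2.49 1" --pt "0 0 0 -13.2 0 -2.88 1" --pt "0 0 0 -14.6 0 -3.18 1" --pt "0 0 0 -15.5 0 -3.38 1" --pt "0 0 0 -15.9 0 -3.47 1"

```text
t: 8.05
tcp_pos: [0.4596, -0.2724, 0.2006]
tool_rot: [0.555, 0.439, -0.439, -0.554]
force: [-0.4, -0.1, -3.2]
finger_gap: 0.333
```

```bash
python3 d.py .4598 -.2712 .167; python3 -c "
from h import *
save('wrist','w4.png')
s=save('scene','s4.png')
cv2.imwrite('pics/s4c.png',cv2.resize(s['frame'][40:210,90:270,::-1],None,fx=3,fy=3))"
```

```text
t 8.05 tcp [ 0.4596 -0.2724  0.2006] gap 0.333 F [-0.4 -0.1 -3.2]
tilt err rotvec tool [ 0.0019  0.     -0.0012] cm [0.12 3.36 0.01]
```

View pics/s4c.png

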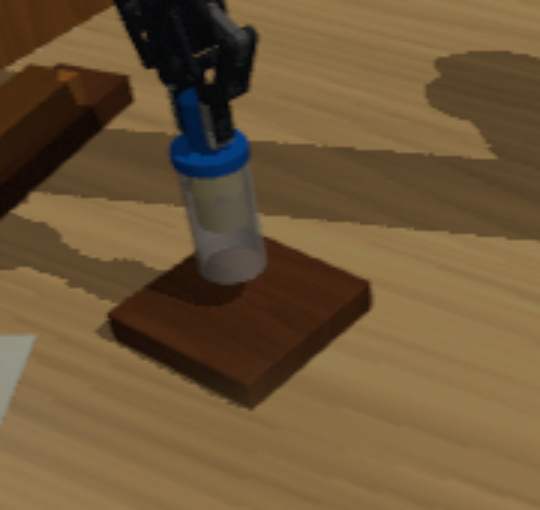

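View pics/w4.png

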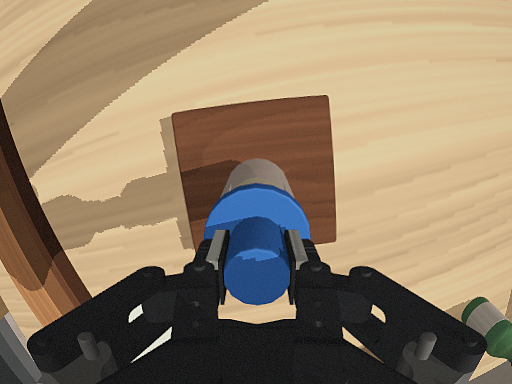

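Call:
step_arm --pt "0 0 0 0.1 0.5 0 1" --pt "0 0 0 0.1 2.0 0 1" --pt "0 0 0 0.1 3.6 0 1" --pt "0 0 0 0.1 3.4 0 1"

```text
t: 8.65
tcp_pos: [0.4601, -0.2708, 0.1664]
tool_rot: [0.555, 0.439, -0.439, -0.553]
force: [1.3, 0.8, -3.3]
finger_gap: 0.331
```

```bash
python3 d.py .4598 -.2712 .167; python3 -c "
from h import *
s=save('scene','s5.png')
cv2.imwrite('pics/s5c.png',cv2.resize(s['frame'][40:210,90:270,::-1],None,fx=3,fy=3))"
```

```text
t 8.65 tcp [ 0.4601 -0.2708  0.1664] gap 0.331 F [ 1.3  0.8 -3.3]
tilt err rotvec tool [ 0.0021 -0.     -0.0013] cm [-0.04 -0.06  0.02]
```

View pics/s5c.png

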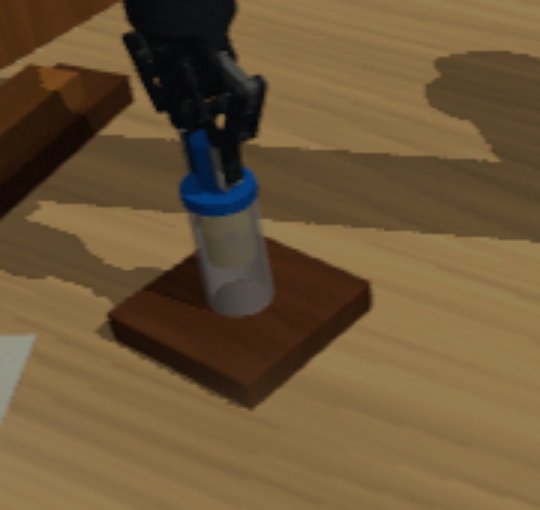

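Call:
step_arm --pt "0 0 0 0 0.1 0 1" --pt "0 0 0 0 0.2 0 1" --pt "0 0 0 0 0.2 0 1"

```text
t: 9.07
tcp_pos: [0.4602, -0.2706, 0.1657]
tool_rot: [0.555, 0.439, -0.439, -0.553]
force: [-1.4, 2.5, 10.7]
finger_gap: 0.328
```

```bash
python3 d.py .4598 -.2712 .167
```

```text
t 9.07 tcp [ 0.4602 -0.2706  0.1657] gap 0.328 F [-1.4  2.5 10.7]
tilt err rotvec tool [ 0.0026  0.     -0.0015] cm [-0.07 -0.13  0.02]
```

Call:
step_arm --pt "0 0 0 0 -0.4 0 1" --pt "0 0 0 0 -1.2 0 1" --pt "0 0 0 0 -2.0 0 1" --pt "0 0 0 0 -2.5 0 1" --pt "0 0 0 0 -2.6 0 1" --pt "0 0 0 0 -2.2 0 1" --pt "0 0 0 0 -1.2 0 1" --pt "0 0 0 0 0.5 0 1" --pt "0 0 0 0 0.2 0 1"

```text
t: 10.2
tcp_pos: [0.4609, -0.2711, 0.1645]
tool_rot: [0.556, 0.44, -0.439, -0.552]
force: [0.8, 0.2, -2.3]
finger_gap: 0.328
```

```bash
python3 d.py .4598 -.2712 .167; python3 -c "
from h import *
s=save('scene','s6.png')
cv2.imwrite('pics/s6c.png',cv2.resize(s['frame'][40:210,90:270,::-1],None,fx=3,fy=3))"
```

```text
t 10.2 tcp [ 0.4609 -0.2711  0.1645] gap 0.328 F [ 0.8  0.2 -2.3]
tilt err rotvec tool [ 0.0046 -0.     -0.0026] cm [-0.03 -0.25  0.1 ]
```

View pics/s6c.png

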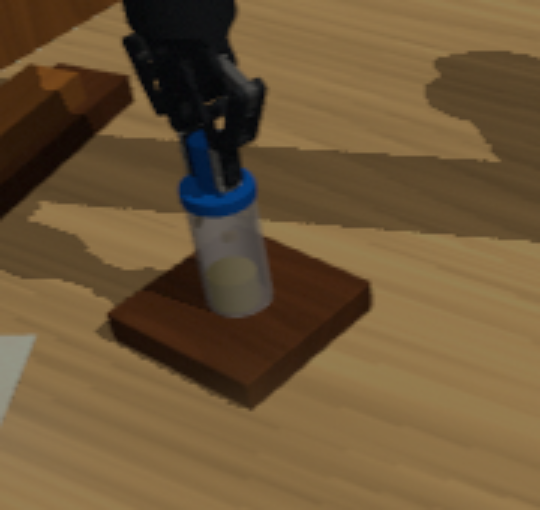

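Call:
step_arm --pt "0 0 0 0 0 0 1" --pt "0 0 0 0 0 0 1" --pt "0 0 0 0 -0.2 0 1" --pt "0 0 0 0 -0.6 0 1" --pt "0 0 0 0 -1.2 0 1" --pt "0 0 0 0 -2 0 1" --pt "0 0 0 0 -2.9 0 1" --pt "0 0 0 0 -3.9 0 1" --pt "0 0 0 0 -4.8 0 1" --pt "0 0 0 0 -5.5 0 1" --pt "0 0 0 0 -6 0 1" --pt "0 0 0 0 -6.2 0 1"

```text
t: 11.75
tcp_pos: [0.4605, -0.2708, 0.2265]
tool_rot: [0.556, 0.44, -0.439, -0.552]
force: [0.3, 0.4, -2.9]
finger_gap: 0.33
```

```bash
python3 d.py .4648 .04 .226; python3 -c "
from h import *
s=save('scene','s7.png')
cv2.imwrite('pics/s7c.png',cv2.resize(s['frame'][40:210,90:270,::-1],None,fx=3,fy=3))"
```

```text
t 11.75 tcp [ 0.4605 -0.2708  0.2265] gap 0.33 F [ 0.3  0.4 -2.9]
tilt err rotvec tool [ 0.0045  0.     -0.0026] cm [30.36 -0.06  6.66]
```

View pics/s7c.png

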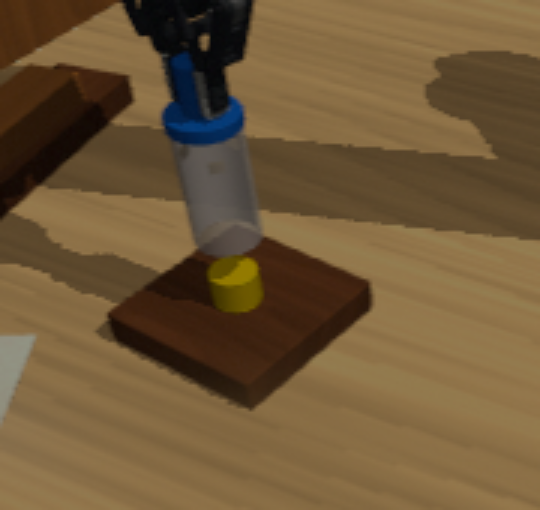

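Call:
step_arm --pt "0 0 0 0 -0.5 0 1" --pt "0 0 0 0 -1.2 0 1" --pt "0 0 0 0.5 -2 0.1 1" --pt "0 0 0 2 -2.5 0.4 1" --pt "0 0 0 4.5 -2.5 1 1" --pt "0 0 0 8 -2.5 1.8 1" --pt "0 0 0 11.5 -2.5 2.5 1" --pt "0 0 0 15 -2.5 3.3 1" --pt "0 0 0 18 -2.5 4 1" --pt "0 0 0 20 -2.5 4.4 1" --pt "0 0 0 21.5 -2.5 4.7 1" --pt "0 0 0 22 -2.5 4.8 1"

```text
t: 13.3
tcp_pos: [0.4635, -0.0445, 0.2509]
tool_rot: [0.556, 0.44, -0.439, -0.552]
force: [0.4, -0.6, -3.2]
finger_gap: 0.331
```

```bash
python3 d.py .4648 .04 .1345
```

```text
t 13.3 tcp [ 0.4635 -0.0445  0.2509] gap 0.331 F [ 0.4 -0.6 -3.2]
tilt err rotvec tool [ 0.0044  0.     -0.0025] cm [ 8.28 11.61  1.84]
```

Call:
step_arm --pt "0.004 0 -0.002 0.5 0.5 0.1 1" --pt "0.004 0 -0.002 1.5 1.5 0.3 1" --pt "0.004 0 -0.002 3 3 0.6 1" --pt "0.004 0 -0.002 4 4.8 0.9 1" --pt "0.004 0 -0.002 4 6.6 0.9 1" --pt "0.004 0 -0.002 4 8.2 0.9 1" --pt "0.004 0 -0.002 4 9.5 0.9 1" --pt "0.004 0 -0.002 4 10.4 0.9 1" --pt "0.004 0 -0.002 4 10.9 0.9 1" --pt "0.004 0 -0.002 4 11.1 0.9 1" --pt "0.004 0 -0.002 4 11.2 0.9 1"

```text
t: 14.68
tcp_pos: [0.4645, -0.0039, 0.1389]
tool_rot: [0.554, 0.44, -0.44, -0.553]
force: [-0.8, 0.3, -3.5]
finger_gap: 0.335
```

```bash
python3 d.py .4635 -.004 .1345; python3 -c "
from h import *
s=save('scene','s8.png')
cv2.imwrite('pics/s8c.png',cv2.resize(s['frame'][50:220,140:340,::-1],None,fx=3,fy=3))"
```

```text
t 14.68 tcp [ 0.4645 -0.0039  0.1389] gap 0.335 F [-0.8  0.3 -3.5]
tilt err rotvec tool [ 0.0011 -0.     -0.0006] cm [-0.03  0.44  0.1 ]
```

View pics/s8c.png

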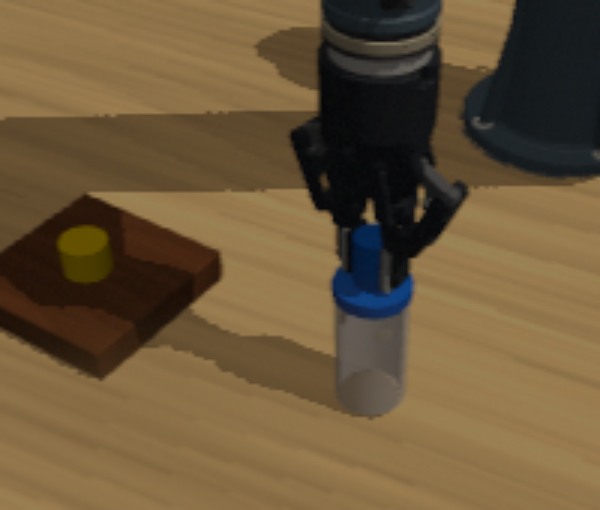

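Call:
step_arm --pt "0 0 0 0 0.1 0 1" --pt "0 0 0 0 0.2 0 1" --pt "0 0 0 0 0.3 0 1" --pt "0 0 0 0 0.4 0 1" --pt "0 0 0 0 0.45 0 1" --pt "0 0 0 0 0.45 0 1"

```text
t: 15.48
tcp_pos: [0.4644, -0.0039, 0.1344]
tool_rot: [0.554, 0.44, -0.44, -0.553]
force: [-0.0, 0.6, -3.0]
finger_gap: 0.327
```

```bash
python3 d.py .4635 -.004 .1345
```

```text
t 15.47 tcp [ 0.4644 -0.0039  0.1344] gap 0.327 F [-0.   0.6 -3. ]
tilt err rotvec tool [ 0.001   0.     -0.0005] cm [-0.03 -0.01  0.09]
```

Not yet in contact; keep easing down.

Call:
step_arm --pt "0 0 0 0 0.05 0 1" --pt "0 0 0 0 0.1 0 1" --pt "0 0 0 0 0.15 0 1" --pt "0 0 0 0 0.2 0 1" --pt "0 0 0 0 0.2 0 1"

```text
t: 16.1
tcp_pos: [0.4648, -0.0039, 0.1341]
tool_rot: [0.555, 0.44, -0.439, -0.553]
force: [-2.2, 1.4, 13.6]
finger_gap: 0.328
```

Call:
step_arm --pt "0 0 0 0 0 0 1" --pt "0 0 0 0 0 0 0.2" --pt "0 0 0 0 0 0 -0.2" --pt "0 0 0 0 0 0 -0.6" --pt "0 0 0 0 0 0 -1" --pt "0 0 0 0 0 0 -1" --pt "0 0 0 0 0 0 -1"

```text
t: 16.98
tcp_pos: [0.4648, -0.0038, 0.1341]
tool_rot: [0.555, 0.44, -0.439, -0.553]
force: [-0.1, -0.3, 0.5]
finger_gap: 1.0
```

Call:
step_arm --pt "0 0 0 0 -0.5 0 -1" --pt "0 0 0 0 -1.5 0 -1" --pt "0 0 0 0 -3 0 -1" --pt "0 0 0 0 -5 0 -1" --pt "0 0 0 0 -7.5 0 -1" --pt "0 0 0 0 -10 0 -1" --pt "0 0 0 0 -12 0 -1" --pt "0 0 0 0 -13 0 -1" --pt "0 0 0 0 -13 0 -1"

```text
t: 18.1
tcp_pos: [0.4647, -0.0038, 0.2648]
tool_rot: [0.555, 0.441, -0.439, -0.552]
force: [0.5, 0.8, -0.5]
finger_gap: 1.001
```

```bash
python3 d.py .4635 -.004 .1345; python3 - <<'E'
from h import *
s=save('scene','s9.png')
cv2.imwrite('pics/s9c.png',cv2.resize(s['frame'][50:290,90:410,::-1],None,fx=2.4,fy=2.4))
W=pts(s); f=s['frame'].astype(int); r,g,b=f[...,0],f[...,1],f[...,2]
for n,m in (('blue',(b>r+50)&(b>g+20)),('yel',(r>b+60)&(g>b+60)&(abs(r-g)<60)&(W[...,1]<-.15)&(W[...,2]>.035))):
    m=m&(s['z_map']>0); q=W[m]; print(n,len(q),q.min(0).round(3),q.max(0).round(3))
E
```

```text
t 18.1 tcp [ 0.4647 -0.0038  0.2648] gap 1.001 F [ 0.5  0.8 -0.5]
tilt err rotvec tool [ 0.0044  0.     -0.0006] cm [-0.04 13.03  0.17]
blue 476 [ 0.44  -0.03   0.102] [0.496 0.027 0.153]
yel 132 [ 0.442 -0.291  0.056] [ 0.484 -0.251  0.062]
```

View pics/s9c.png

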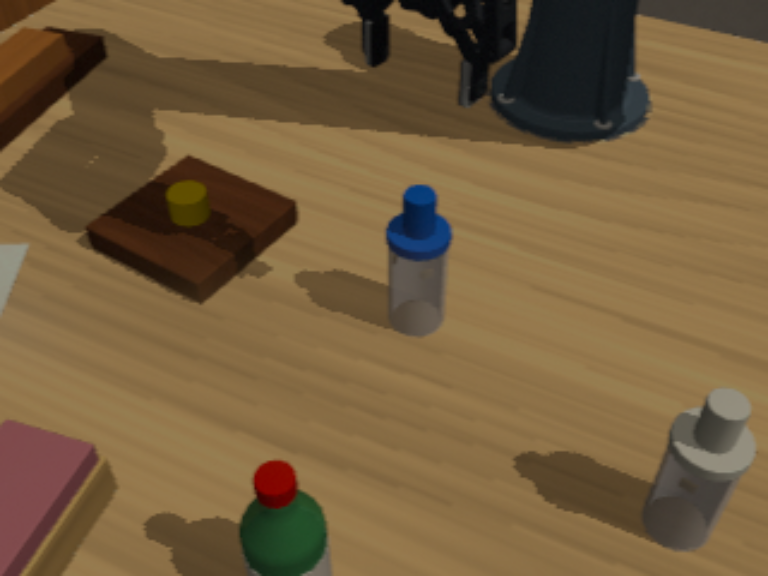

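```bash
python3 -c "
from station import *
print(sign_off())"
```

```text
the job is handed in; nothing more can be done
None
```

The job is done and handed in at about 18 s of the 48 s allowed. No verdict is reported, so what follows rests on my own checks.

- **What I did:** I took the tube by its blue stub and carried it smoothly over the block with the puck still wedged. Then I rapped the mouth on the block until the puck dropped onto it. The first rap barely touched or stopped just short of the block, so I pressed down slowly to find contact (about 11 N). The next rap, commanded at about 0.14 m/s, freed the puck. I held the tube there, lifted it straight off the puck, stood it on the bench mouth down, opened the gripper and backed away.
- **Last checks:** The final scene picture shows the puck upright near the middle of the block, with its top at about 0.06 m, as expected. The blue-capped tube stands at about (0.465, -0.003), with its stub top at 0.153 m, the same as at the start. The white-capped tube looks upright and undisturbed; I judged that by eye and did not measure it again. The gripper was fully open, 13 cm above its release height, with no contact force beyond noise.
- **A small disagreement:** The tube slid about 2 to 3 mm in the grip during the rap. I allowed for it when setting the tube down, but touchdown still came slightly lower than I expected, so I eased down until I felt contact.

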